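Demagnetise a raising stake

ROBOT

A 7-joint arm with a two-finger parallel gripper is mounted at the origin on the work surface. World frame = base frame: x ahead of the robot, y to its left, z up, the work surface at z = 0. Lengths are in m, angles in rad, forces in N, time in s.
With the tool pointing down it reaches from about 0.425 to 0.875 m from the base axis. Payload 4.7 kg.
Tool frame: the origin (TCP) lies midway between the tips of the shut fingers; the grasp point (between the pads) lies 19 mm behind it; z points along the fingers, y is the line along which they close (so a half turn about z gives the same grasp; the last joint's range is limited). The gripper opens to 87 mm and grips with 3 to 60 N. Pads are 19 mm wide; open, the fingers measure 117 mm over their backs; the gripper's body (75 mm by 190 mm) begins 51 mm behind the grasp point.
Start: joints at [1.219, 0.321, -0.07, 1.45, 0.023, 1.371, -0.057], TCP at [0.232, -0.607, 0.223] pointing down, gripper open.
Joint ranges: [-2.86, 2.86], [-0.3, 2.09], [-1.38, 1.24], [0.06, 2.45], [-1.56, 4.7], [0.09, 2.05], [-2.69, 2.69]. Speed limits (rad/s): [2.57, 2.57, 3.14, 3.14, 3.14, 3.14, 3.14].

INTERFACE

Orientations are given as a rotation vector (axis times angle).
In Python, from bench import ctrl gives the robot as it stands. The module is installed in compiled form; this text tells all that it offers.
- The arm moves only by the shell command python3 -m handwheel 'ROWS' [FORCE]. ROWS is JSON, a list of rows, each a list of 7 numbers: the finger opening in m, from 0 to 0.087, then the shift along the tool's x, y, z in m, then the turn, a rotation vector about the tool's x, y, z in degrees. A call has 1 to 12 rows; each row shifts and turns the commanded pose from where the row before left it, along the tool's axes as they then stand; what a row does not reach is not made up. A row lasts 1/8 s, in which the tool goes at most 62.5 mm and 10.7 degrees, less where a joint would pass 70% of its speed; a pose out of reach is approached as far as the arm can. A call is refused whole if a number of a shift passes 0.0625 or a number of a turn 10.7, either way. A call with a gripper value outside its range is refused whole. The fingers move at their own pace and stop on an object; FORCE is the grip in N (left out, the last holds). Time passes only in rows, so rows that do not move let the fingers close. It gives the time, the measured TCP pose, the force, the opening and the grip force at its end, in the units of the state.
- ctrl.get_state(): the state, without advancing time (a new reading comes with each control period).
- ctrl.get_image(name): name is "side" or "top"; returns (picture, depth): 420x560x3 uint8, blue, green, red; 420x560 float32, m along the optical axis (not along the pixel's ray), 0 where there is no reading.
- ctrl.camera_info(name): a dict with "intrinsics" (3x3 intrinsics, pixels), "D" ([k1, k2, p1, p2, k3] as OpenCV has them; the pictures are not rectified), "R" (3x3) and "t" (3): a world point X has camera coordinates R X + t. Camera axes: x right, y down, z forward; pixel columns grow to the right and rows downward; lengths in m; the calibration is good to about 2 mm. A picture is of the moment at which its call begins. camera_info takes no time and is no camera call.
- ctrl.close_job(): hands the job in; it is judged then, once.
The state is a dict: "time": time; "joint_positions": joint angles; "qd": joint speeds; "joint_torque": joint torques, N m; "position": TCP position; "tool_rot": TCP orientation; "ft_force": force on the tool from outside, world axes, zero at the start; "torque": the same for the moment, N m; "grip_width": opening from 0.0 (shut) to 1.0 (fully open); "grip_force": force on a finger pad.
Only numpy, scipy, OpenCV 4.12 (cv2) and the standard library are available. Lean on these libraries where they do the work, as an engineer would, in place of code of your own. Each camera call takes 0.05 s, during which the arm holds its last target. There are 200 camera calls.

TASK

Set the demagnetiser's strength dial so that its pointer stands on the long thick mark. Then pick up the steel stake at its balance point and hold it level over the middle of the two pole plates, in line with the dark slot between them and about 4 cm above them, without letting it touch the machine or shifting the other things on the bench. Finish while holding it there, still and level: do not put it down or let go.

Things in the scene. Friction and masses are not known exactly. Their poses are not given: they have to be found in the camera images.
- demag: Demagnetiser: grey box fixed to the bench, 250 (x) x 120 (y) x 56 mm high, on the left or right half of the bench, yawed up to 0.35 rad. Origin: centre of its underside, on the bench; z up. The dial is at its -x end, nearer the robot (axis 75 mm from the origin), two flat steel pole plates at its +x end. Nothing else stands on it.
- plate (a point): Centre of the pole plates at the height of their top (60 mm above the bench, 60 mm along the box's +x from its origin), axes as the box. Each plate is 46 (x) x 100 (y) x 4 mm; the dark slot between them, 12 mm wide, runs along the box's y. The stake's length must end up parallel to the slot, either way round, its balance point over this point.
- dial (a joint): Strength dial on the box, 0 to 5.2 rad, friction 0.03 N m, stays where left; starts between 0.3 and 1.9. Grows clockwise seen from above. At value q the white pointer line points along (-cos q, sin q) in the box's x, y (0: along -x). Eleven black marks every 0.5 rad from 0 to 5; the long thick one (18 mm long, the others 6) is at 3.0 rad.
- dial_grip (a point): On the dial's axis, 93 mm above the bench; turns with the dial. The grip is an upright black bar 42 mm long, 14 mm thick, 32 mm high (foot 68 mm, top 100 mm above the bench) on a disc of 22 mm radius. Its length lies along this point's x axis; the white pointer line is on its -x half.
- stake: Raising stake: loose steel casting lying on its flat underside, 227 mm long, 0.5 to 0.95 kg. Origin: on the underside below its balance point; x along it to the thin end, z up. Round head 38 mm wide, 40 high, axis at x = -56 mm. Bar 12 mm thick, flat sides, 26 high, x -37 to +102. Beak 8 thick, 18 high, x +102 to +152. The balance point is 39 mm from mid-length, towards the head.
- balance (a point): The stake's balance point: on the bar's middle plane, 13 mm above the underside, 56 mm from the head's axis towards the thin end. Grip the bar across its 12 mm thickness here.
- jar: Green glass jar, 60 mm diameter, 70 mm high, origin under its centre. Leave alone.
- dish: White bowl, 110 mm rim diameter, 35 mm high, origin under its centre. Leave alone.
- mallet: Wooden mallet lying on the bench, 260 mm long, 26 mm high, origin under the middle of its length, x along the handle towards the head. Leave alone.
Things that resemble listed ones, but are neither listed nor needed, are in the scene too. Several things have the shape of the stake; the one meant has the colours described above.

How it is judged:
By the outcome, as a careful person would: the job done as asked, in the order asked, and still so for the second after the job is handed in, while the arm keeps its last pose, push and grip.
It also fails if it takes over 72 s, if anything falls off the work surface, if the arm or the gripper's body presses on something with over 40 N, if the wrist force passes 120 N, or if a joint passes its speed limit or range.

## Working session

There is one attempt and no reset: what is moved stays moved. The work goes in short steps, Python scripts to look and compute and a shell command to move; the robot and the scene stay as the last step left them, time stands still between calls to the robot, and variables do not carry over. Pictures are saved under pics/ and viewed, at most 10 in all, crops included, and the job is handed in when it is done.

```bash
mkdir -p pics
cat > h.py <<'E'
import numpy as np, cv2
from bench import ctrl
from scipy.spatial.transform import Rotation as Ro
def ray(name,uv):
    c=ctrl.camera_info(name);K=np.array(c["intrinsics"],float);D=np.array(c["D"],float);R=np.array(c["R"]);t=np.array(c["t"])
    p=cv2.undistortPoints(np.array(uv,float).reshape(-1,1,2),K,D).reshape(-1,2)
    d=np.c_[p,np.ones(len(p))]@R
    return -R.T@t,d
def onplane(name,uv,z):
    o,d=ray(name,uv); return o+d*((z-o[2])/d[:,2])[:,None]
def proj(name,X):
    c=ctrl.camera_info(name)
    return cv2.projectPoints(np.array(X,float).reshape(-1,3),cv2.Rodrigues(np.array(c["R"]))[0],np.array(c["t"],float),np.array(c["intrinsics"],float),np.array(c["D"],float))[0].reshape(-1,2)
E
python3 - <<'E'
from h import *
for n in("top","side"):
    im,d=ctrl.get_image(n); cv2.imwrite(f"pics/{n}0.png",im); np.savez(f"{n}0.npz",im=im,d=d)
    c=ctrl.camera_info(n); print(n,c["intrinsics"],-np.array(c["R"]).T@np.array(c["t"]),np.round(c["R"],2))
s=ctrl.get_state();print(s)
E
```

```text
top [[406.61506388   0.         276.5181941 ]
 [  0.         406.61506388 211.36397577]
 [  0.           0.           1.        ]] [ 0.27158645 -0.0872364   1.57219925] [[-0.03 -1.   -0.01]
 [-0.98  0.03 -0.18]
 [ 0.18  0.   -0.98]]
side [[455.32304893   0.         278.88504151]
 [  0.         455.32304893 209.23570169]
 [  0.           0.           1.        ]] [ 0.28367061 -1.4783874   0.89373627] [[ 0.98 -0.2  -0.01]
 [-0.11 -0.48 -0.87]
 [ 0.17  0.85 -0.49]]
{'time': 0.1, 'joint_positions': array([ 1.21908578,  0.32174413, -0.07010848,  1.45154115,  0.02264685,
        1.37080465, -0.05686225]), 'qd': array([ 0.00081693,  0.00062512, -0.00155664, -0.00249157, -0.00101751,
       -0.00048817,  0.00043825]), 'joint_torque': array([-9.00422401e-05, -4.92570555e+01, -4.05670311e-01, -3.13401318e+01,
       -6.41868473e-02,  3.94556543e-02,  1.06632754e-04]), 'position': array([ 0.23228597, -0.60655106,  0.22158012]), 'tool_rot': array([-3.08753588e+00, -5.71264770e-01,  6.89783703e-04]), 'ft_force': array([ 0.54356137, -1.05926258,  0.52477725]), 'torque': array([-0.00766269, -0.02362742,  0.01760243]), 'grip_force': 0.0, 'grip_width': 0.9942892624932186}
```

View pics/top0.png

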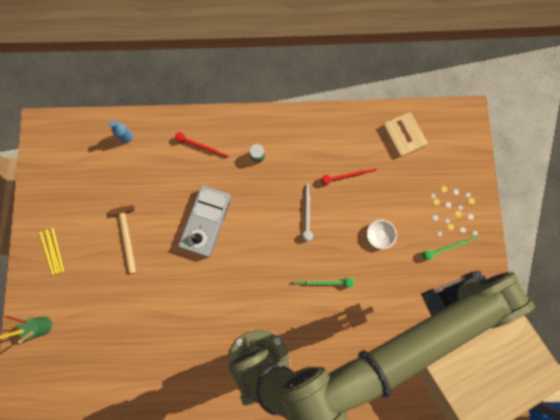

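View pics/side0.png

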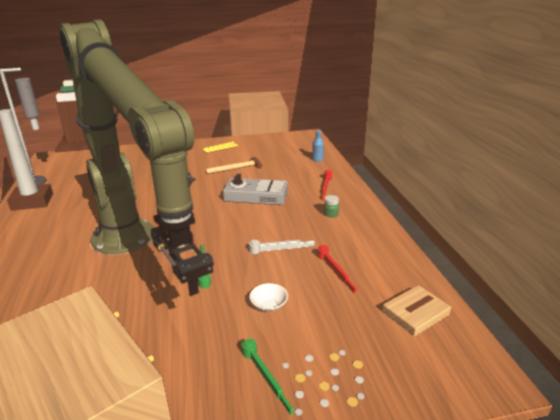

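The top view shows the steel stake at about (308,212), with its head at (308,236) and thin end at (308,186). The demagnetiser is at (206,220) with its dial at (197,238), the dish at (381,235), and the jar at (257,153). Red and green stakes are the lookalikes. Next I'll enlarge the relevant area.

Run:
```python
from h import *
t=np.load("top0.npz")["im"];s=np.load("side0.npz")["im"]
a=cv2.resize(t[180:262,172:238],None,fx=6,fy=6,interpolation=cv2.INTER_CUBIC)
b=cv2.resize(s[165:215,215:295],None,fx=5,fy=5,interpolation=cv2.INTER_CUBIC)
c=cv2.resize(s[232:262,240:320],None,fx=5,fy=5,interpolation=cv2.INTER_CUBIC)
o=np.zeros((500,800,3),np.uint8);o[:492,:396]=a;o[:250,400:]=b;o[260:410,400:]=c
cv2.imwrite("pics/crop1.png",o)
def grey(im,lo,x0,x1,y0,y1,smax=60):
    h=cv2.cvtColor(im,cv2.COLOR_BGR2HSV);m=((h[...,1]<smax)&(h[...,2]>lo)).astype(np.uint8)
    k=np.zeros_like(m);k[y0:y1,x0:x1]=m[y0:y1,x0:x1];return k
def big(m):
    c,_=cv2.findContours(m,cv2.RETR_EXTERNAL,cv2.CHAIN_APPROX_NONE);return max(c,key=cv2.contourArea)
c=big(grey(t,60,285,330,175,250,90))
print("stake top rect",cv2.minAreaRect(c),cv2.boundingRect(c))
pt=c.reshape(-1,2)
w=onplane("top",pt,.013); 
mu=w[:,:2]; r=cv2.minAreaRect(mu.astype(np.float32)*1000);print("stake world rect mm",r)
# refined: axis from bar rows
m=grey(t,60,285,330,175,250,90)
for y in range(180,246,4):
    xs=np.where(m[y])[0]
    if len(xs): print(y,xs.min(),xs.max(),np.round(onplane("top",[[xs.mean(),y]],.02)[0,:2],4))
for lo in(70,110):
    m=grey(t,lo,175,240,180,262,70);c=big(m);r=cv2.minAreaRect(c);print("box",lo,r); 
    print(np.round(onplane("top",cv2.boxPoints(r),.056)[:,:2],4))
d=np.load("top0.npz")["d"];print(d[215,206],d[240,205],d[225,270])
```

```text
stake top rect ((307.0, 212.0), (56.0, 10.0), 90.0) (302, 184, 11, 57)
stake world rect mm ((549.9270629882812, -201.07546997070312), (38.51005935668945, 221.6902313232422), 87.54761505126953)
184 307 308 [ 0.6588 -0.2068]
188 306 309 [ 0.6427 -0.2061]
192 306 309 [ 0.6267 -0.2055]
196 306 309 [ 0.6107 -0.2048]
200 306 309 [ 0.5948 -0.2042]
204 306 309 [ 0.5789 -0.2035]
208 305 309 [ 0.5631 -0.2009]
212 305 309 [ 0.5473 -0.2003]
216 305 309 [ 0.5316 -0.1997]
220 305 309 [ 0.516 -0.199]
224 305 309 [ 0.5004 -0.1984]
228 305 309 [ 0.4848 -0.1978]
232 303 311 [ 0.4694 -0.1972]
236 302 312 [ 0.4539 -0.1965]
240 305 310 [ 0.4385 -0.1978]
box 70 ((204.93833923339844, 220.6643829345703), (33.590816497802734, 66.83049774169922), 20.556045532226562)
[[0.4257 0.2906]
 [0.6637 0.2047]
 [0.6139 0.0844]
 [0.3784 0.1732]]
box 110 ((204.93833923339844, 220.6643829345703), (33.590816497802734, 66.83049774169922), 20.556045532226562)
[[0.4257 0.2906]
 [0.6637 0.2047]
 [0.6139 0.0844]
 [0.3784 0.1732]]
1.5348781 1.513947 1.5909697
```

View pics/crop1.png

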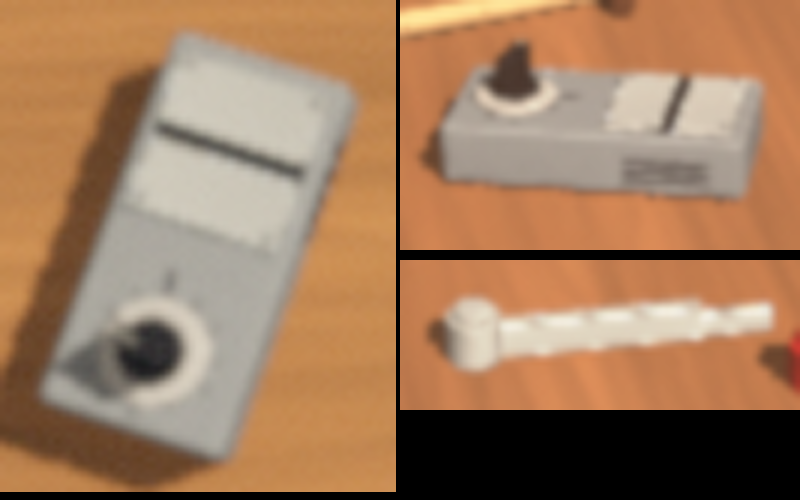

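The crop shows the slot running from (157,127) to (302,175), the dial ring centred at (155,350), and the long mark just above the ring at (170,280). The bar's angle isn't clear, so I'll get it from depth.

Run:
```python
from h import *
sl=onplane("top",[[172+157/6-.4,180+127/6-.4],[172+302/6-.4,180+175/6-.4]],.058);print("slot",sl[:,:2],sl.mean(0))
v=sl[1]-sl[0];print("yaw from slot",np.degrees(np.arctan2(v[1],v[0]))+90, np.linalg.norm(v))
print("ring",onplane("top",[[172+157/6-.4,180+350/6-.4]],.057))
def cloud(n,x0,x1,y0,y1):
    z=np.load(n+"0.npz");d=z["d"];im=z["im"]
    v,u=np.mgrid[y0:y1,x0:x1];uv=np.c_[u.ravel(),v.ravel()]
    o,r=ray(n,uv);dd=d[y0:y1,x0:x1].ravel();P=o+r*dd[:,None];return P[dd>0],uv[dd>0],im[y0:y1,x0:x1].reshape(-1,3)[dd>0]
for n,b in(("top",(175,240,180,262)),("side",(215,295,165,215))):
    P,uv,c=cloud(n,*b)
    for lo,hi in((.075,.12),(.09,.12)):
        k=(P[:,2]>lo)&(P[:,2]<hi);Q=P[k]
        if len(Q)<4: print(n,len(Q));continue
        m=Q.mean(0);w,V=np.linalg.eigh(np.cov(Q[:,:2].T));print(n,lo,len(Q),m,np.sqrt(w)*1e3,np.degrees(np.arctan2(V[1,1],V[0,1])))
    print([(tuple(u),np.round(p*1000).astype(int).tolist(),cc.tolist()) for u,p,cc in zip(uv[k],Q,c[k])])
    k=(P[:,2]>.05)&(P[:,2]<.066);r=cv2.minAreaRect((P[k][:,:2]*1000).astype(np.float32));print("boxtop",r,np.median(P[k][:,2]))
P,uv,c=cloud("side",240,320,232,262)
for lo,hi in((.008,.05),(.03,.06)):
    k=(P[:,2]>lo)&(P[:,2]<hi);r=cv2.minAreaRect((P[k][:,:2]*1000).astype(np.float32));print("stake side",r,P[k].mean(0))
P,uv,c=cloud("top",285,330,175,250)
for lo,hi in((.012,.05),(.03,.06)):
    k=(P[:,2]>lo)&(P[:,2]<hi);r=cv2.minAreaRect((P[k][:,:2]*1000).astype(np.float32));print("stake top",r,P[k].mean(0))
```

```text
slot [[0.5957932  0.21598521]
 [0.5622024  0.12419243]] [0.5789978  0.17008882 0.058     ]
yaw from slot -20.09967928455282 0.09774587104372719
ring [[0.45381363 0.21507803 0.057     ]]
top 0.075 54 [0.44958009 0.21369648 0.0967302 ] [ 6.3295234  12.47150714] 58.73768284801457
top 0.09 43 [0.45103511 0.21588756 0.10089987] [ 3.90597729 12.11640581] 56.71664348631848
[((np.int64(191), np.int64(234)), [463, 231, 103], [132, 146, 154]), ((np.int64(192), np.int64(234)), [463, 227, 101], [124, 136, 145]), ((np.int64(193), np.int64(234)), [463, 223, 107], [115, 127, 134]), ((np.int64(190), np.int64(235)), [461, 236, 97], [123, 136, 143]), ((np.int64(191), np.int64(235)), [460, 230, 104], [115, 128, 134]), ((np.int64(192), np.int64(235)), [460, 228, 97], [108, 121, 126]), ((np.int64(193), np.int64(235)), [459, 223, 104], [94, 105, 110]), ((np.int64(194), np.int64(235)), [459, 219, 104], [74, 83, 87]), ((np.int64(195), np.int64(235)), [460, 217, 97], [57, 57, 61]), ((np.int64(190), np.int64(236)), [457, 235, 99], [101, 110, 116]), ((np.int64(191), np.int64(236)), [456, 231, 101], [96, 104, 1
[... 4169 characters left out ...]
8, 188.14865112304688), (135.52267456054688, 250.658203125), 72.02387237548828) 0.05661029929718364
stake side ((556.4085693359375, -213.2371063232422), (85.07252502441406, 239.51800537109375), 70.7644271850586) [ 0.53318481 -0.21166888  0.02183573]
stake side ((548.270751953125, -235.1403045654297), (34.778785705566406, 238.562255859375), 70.96092987060547) [ 0.47732718 -0.21254716  0.03564334]
stake top ((577.5625610351562, -197.04238891601562), (121.02780151367188, 268.80682373046875), 70.11725616455078) [ 0.55995278 -0.21817181  0.03151059]
stake top ((568.8414916992188, -221.73968505859375), (64.14886474609375, 268.56060791015625), 69.9029541015625) [ 0.55389068 -0.22766014  0.03770479]
```

```bash
cat >> h.py <<'E'
def delta(x,y,z,xang):
    s=ctrl.get_state();R=Ro.from_rotvec(s["tool_rot"]).as_matrix()
    w=np.radians(xang);T=np.array([[np.cos(w),np.sin(w),0],[np.sin(w),-np.cos(w),0],[0,0,-1]])
    p=s["position"];print("t %.2f pos"%s["time"],np.round(p*1000,1),"xang %.2f"%np.degrees(np.arctan2(R[1,0],R[0,0])),"down",np.round(R[:,2],4),"q",np.round(s["joint_positions"],2))
    print("mm now-axes",np.round(R.T@(np.array([x,y,z])-p)*1000,1),"mm target-axes",np.round(T.T@(np.array([x,y,z])-p)*1000,1),"turn deg",np.round(np.degrees(Ro.from_matrix(R.T@T).as_rotvec()),2),"F",np.round(s["ft_force"],1),"M",np.round(s["torque"],2),"grip",round(s["grip_force"],1),round(s["grip_width"]*87,1))
E
python3 -m handwheel '[[0.087,0.041,-0.033,0,0,0,0],[0.087,0.041,-0.033,0,0,0,0],[0.087,0.041,-0.033,0,0,0,0],[0.087,0.041,-0.033,0,0,0,0],[0.087,0.041,-0.033,0,0,0,0],[0.087,0.041,-0.033,0,0,0,0],[0.087,0.041,-0.033,0,0,0,0],[0.087,0.041,-0.033,0,0,0,0],[0.087,0.041,-0.033,0,0,0,0],[0.087,0.041,-0.033,0,0,0,0],[0.087,0,0,0,0,0,-10],[0.087,0,0,0,0,0,-10]]' 20
python3 -c "
from h import *
delta(.4518,.216,.2,57)"
```

```text
time: 1.6
position: [0.4973, -0.1512, 0.2221]
tool_rot: [-2.938, -1.111, 0.001]
ft_force: [-0.3, -0.6, -0.9]
grip_width: 1.0
grip_force: 0.0
t 1.60 pos [ 497.3 -151.2  222.1] xang 41.41 down [-1.e-03  1.e-04 -1.e+00] q [ 0.72  0.07 -0.49  1.76  0.03  1.33 -0.63]
mm now-axes [ 208.7 -305.5   22.2] mm target-axes [ 283.2 -238.2   22.1] turn deg [ -0.05   0.03 -15.59] F [-0.3 -0.6 -0.9] M [0.02 0.02 0.03] grip 0.0 87.0
```

```bash
python3 -m handwheel '[[0.087,0,0,0,0,0,-8],[0.087,0,0,0,0,0,-7.6],[0.087,0.0354,-0.0298,0,0,0,0],[0.087,0.0354,-0.0298,0,0,0,0],[0.087,0.0354,-0.0298,0,0,0,0],[0.087,0.0354,-0.0298,0,0,0,0],[0.087,0.0354,-0.0298,0,0,0,0],[0.087,0.0354,-0.0298,0,0,0,0],[0.087,0.0354,-0.0298,0,0,0,0],[0.087,0.0354,-0.0298,0,0,0,0],[0.087,0,0,0,0,0,0]]'
python3 - <<'E'
from h import *
delta(.4518,.216,.080,57)
im,d=ctrl.get_image("side")
cv2.imwrite("pics/s2.png",cv2.resize(im[100:220,170:310],None,fx=5,fy=5,interpolation=cv2.INTER_CUBIC))
E
```

```text
time: 2.98
position: [0.4526, 0.2198, 0.2225]
tool_rot: [-2.759, -1.498, -0.0]
ft_force: [0.1, 0.1, -0.4]
grip_width: 1.004
grip_force: 0.0
t 2.98 pos [452.6 219.8 222.5] xang 57.00 down [-7.0e-04  1.8e-03 -1.0e+00] q [ 0.36  0.05 -0.88  1.78  0.04  1.32 -1.11]
mm now-axes [ -3.8   1.6 142.5] mm target-axes [ -3.7   1.4 142.5] turn deg [-0.09 -0.06  0.  ] F [ 0.1  0.1 -0.4] M [-0.03 -0.06 -0.03] grip 0.0 87.3
```

View pics/s2.png

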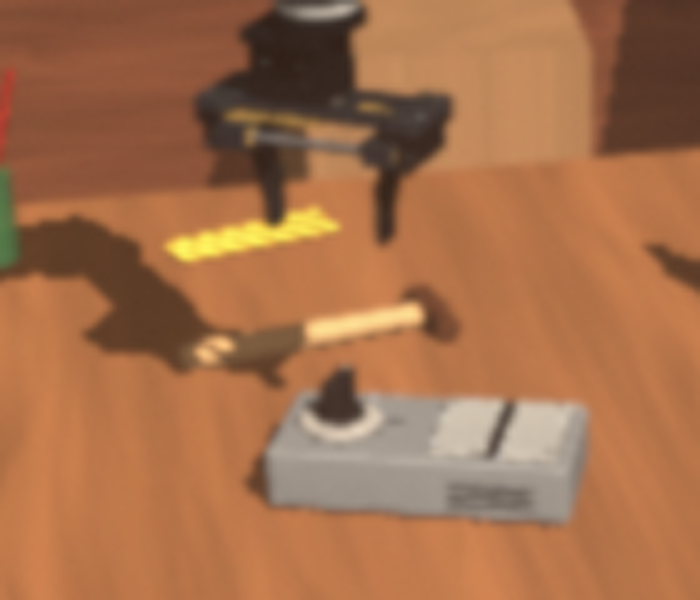

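The gripper hangs open above the dial, its fingers either side of the bar (about (345,390) in this crop). Going down and gripping.

```bash
python3 -m handwheel '[[0.06,-0.0037,0.0014,0.024,0,0,0],[0.06,0,0,0.024,0,0,0],[0.06,0,0,0.024,0,0,0],[0.06,0,0,0.024,0,0,0],[0.06,0,0,0.024,0,0,0],[0.06,0,0,0.024,0,0,0],[0.06,0,0,0,0,0,0],[0.06,0,0,0,0,0,0]]' 10
python3 - <<'E'
from h import *
delta(.4518,.216,.078,57)
E
```

```text
time: 4.03
position: [0.4543, 0.211, 0.0792]
tool_rot: [2.767, 1.486, 0.001]
ft_force: [0.2, 0.1, 1.2]
grip_width: 0.693
grip_force: 0.0
t 4.03 pos [454.3 211.   79.2] xang 56.49 down [ 8.e-04 -1.e-04 -1.e+00] q [ 0.3   0.22 -0.86  1.96  0.19  1.05 -1.23]
mm now-axes [ 2.8 -4.8  1.2] mm target-axes [ 2.8 -4.8  1.2] turn deg [ 0.04 -0.02 -0.51] F [0.2 0.1 1.2] M [ 0.01 -0.08  0.01] grip 0.0 60.3
```

```bash
python3 -m handwheel '[[0,0,0,0,0,0,0],[0,0,0,0,0,0,0],[0,0,0,0,0,0,0],[0,0,0,0,0,0,0],[0,0,0,0,0,0,0],[0,0,0,0,0,0,0]]' 8
python3 - <<'E'
from h import *
delta(.4518,.216,.078,57)
E
```

```text
time: 4.78
position: [0.4486, 0.215, 0.0785]
tool_rot: [-2.759, -1.489, 0.01]
ft_force: [-13.2, 3.7, 10.4]
grip_width: 0.162
grip_force: 8.0
t 4.78 pos [448.6 215.   78.5] xang 56.72 down [-0.0086  0.002  -1.    ] q [ 0.3   0.22 -0.86  1.96  0.18  1.05 -1.23]
mm now-axes [2.6 2.2 0.5] mm target-axes [2.6 2.2 0.5] turn deg [-0.47  0.17 -0.28] F [-13.2   3.7  10.4] M [1.08 2.79 0.02] grip 8.0 14.1
```

```bash
python3 -m handwheel '[[0,0.002,-0.006,0,0,0,0],[0,0,0,0,0,0,0],[0,0,0,0,0,0,0]]' 12
python3 - <<'E'
from h import *
delta(.4518,.216,.078,57)
E
```

```text
time: 5.15
position: [0.4484, 0.2152, 0.0786]
tool_rot: [2.765, 1.488, -0.007]
ft_force: [-3.8, -3.0, 6.8]
grip_width: 0.161
grip_force: 12.0
t 5.15 pos [448.4 215.2  78.6] xang 56.56 down [-0.003  -0.0035 -1.    ] q [ 0.3   0.22 -0.86  1.96  0.19  1.05 -1.24]
mm now-axes [2.6 2.4 0.5] mm target-axes [2.5 2.4 0.6] turn deg [-0.04  0.26 -0.44] F [-3.8 -3.   6.8] M [-0.82  0.96  0.03] grip 12.0 14.0
```

```bash
python3 -m handwheel '[[0,0,0,0,0,0,8.5],[0,0,0,0,0,0,8.5],[0,0,0,0,0,0,8.5],[0,0,0,0,0,0,8.5],[0,0,0,0,0,0,0],[0,0,0,0,0,0,0]]' 12
python3 - <<'E'
from h import *
delta(.4518,.216,.078,-12)
E
```

```text
time: 5.9
position: [0.4469, 0.217, 0.0785]
tool_rot: [3.08, 0.616, -0.008]
ft_force: [-7.6, -0.6, 7.8]
grip_width: 0.164
grip_force: 12.0
t 5.90 pos [446.9 217.   78.5] xang 22.62 down [-0.0052 -0.0014 -1.    ] q [ 0.22  0.2  -0.79  1.97  0.16  1.05 -1.81]
mm now-axes [4.1 2.8 0.5] mm target-axes [ 5.  -0.   0.5] turn deg [ 0.06  0.31 34.61] F [-7.6 -0.6  7.8] M [-0.07  1.71 -0.06] grip 12.0 14.2
```

```bash
python3 -m handwheel '[[0,0,0,0,0,0,8.5],[0,0,0,0,0,0,8.5],[0,0,0,0,0,0,8.5],[0,0,0,0,0,0,8.5],[0,0,0,0,0,0,0],[0,0,0,0,0,0,0]]' 12
python3 - <<'E'
from h import *
delta(.4518,.216,.078,-12)
E
```

```text
time: 6.65
position: [0.4467, 0.2193, 0.0786]
tool_rot: [-3.125, 0.309, 0.007]
ft_force: [-7.4, 3.6, 5.3]
grip_width: 0.161
grip_force: 12.0
t 6.65 pos [446.7 219.3  78.6] xang -11.31 down [-0.0046  0.002  -1.    ] q [ 0.16  0.19 -0.72  1.97  0.14  1.04 -2.39]
mm now-axes [5.6 2.2 0.5] mm target-axes [5.7 2.2 0.6] turn deg [-0.06  0.28  0.69] F [-7.4  3.6  5.3] M [ 0.97  1.66 -0.05] grip 12.0 14.0
```

```bash
python3 -m handwheel '[[0,0,0,0,0,0,0.6],[0,0,0,0,0,0,0],[0.05,0,0,0,0,0,0],[0.05,0,0,0,0,0,0],[0.05,0,0,0,0,0,0],[0.05,0,0,-0.02,0,0,0],[0.087,0,0,-0.03,0,0,0],[0.087,0,0,-0.04,0,0,0],[0.087,0,0,-0.04,0,0,0]]' 12
python3 - <<'E'
from h import *
delta(.511,-.1993,.20,-2.7)
E
```

```text
time: 7.78
position: [0.4497, 0.2162, 0.2097]
tool_rot: [3.124, -0.33, 0.0]
ft_force: [1.1, -0.6, -0.1]
grip_width: 0.827
grip_force: 0.0
t 7.78 pos [449.7 216.2 209.7] xang -12.06 down [ 1.e-04 -3.e-04 -1.e+00] q [ 0.21  0.04 -0.72  1.81  0.03  1.3  -2.3 ]
mm now-axes [146.8 393.5   9.8] mm target-axes [ 80.8 412.2   9.7] turn deg [ 0.02 -0.01 -9.36] F [ 1.1 -0.6 -0.1] M [ 0.04 -0.02 -0.01] grip 0.0 72.0
```

```bash
python3 -m handwheel '[[0.087,0,0,0,0,0,-9.4],[0.087,0.009,0.0458,0,0,0,0],[0.087,0.009,0.0458,0,0,0,0],[0.087,0.009,0.0458,0,0,0,0],[0.087,0.009,0.0458,0,0,0,0],[0.087,0.009,0.0458,0,0,0,0],[0.087,0.009,0.0458,0,0,0,0],[0.087,0.009,0.0458,0,0,0,0],[0.087,0.009,0.0458,0,0,0,0],[0.087,0.009,0.0458,0,0,0,0],[0.087,0,0,0,0,0,0]]'
python3 - <<'E'
from h import *
delta(.511,-.1993,.06,-2.7)
t,d=ctrl.get_image("top");s,ds=ctrl.get_image("side")
a=cv2.resize(t[220:256,178:218],None,fx=10,fy=10,interpolation=cv2.INTER_CUBIC)
c=cv2.resize(s[165:265,215:325],None,fx=3.6,fy=3.6,interpolation=cv2.INTER_CUBIC)
o=np.zeros((380,800,3),np.uint8);o[:360,:400]=a;o[:360,402:798]=c;cv2.imwrite("pics/c3.png",o)
# bar top from both depths
for n,dd,b in(("top",d,(175,240,220,262)),("side",ds,(215,260,160,200))):
    v,u=np.mgrid[b[2]:b[3],b[0]:b[1]];o_,r=ray(n,np.c_[u.ravel(),v.ravel()]);P=o_+r*dd[b[2]:b[3],b[0]:b[1]].ravel()[:,None]
    Q=P[(P[:,2]>.085)&(P[:,2]<.12)];w,V=np.linalg.eigh(np.cov(Q[:,:2].T));print(n,len(Q),Q.mean(0),np.sqrt(w)*1e3,np.degrees(np.arctan(V[1,1]/V[0,1])))
# stake side view axis: mask, bar top edge
h=cv2.cvtColor(s,cv2.COLOR_BGR2HSV);m=((h[...,1]<60)&(h[...,2]>90)).astype(np.uint8);k=np.zeros_like(m);k[232:262,240:322]=m[232:262,240:322]
for x in range(246,320,4):
    ys=np.where(k[:,x])[0]
    if len(ys):print(x,ys.min(),ys.max(),np.round(onplane("side",[[x,ys.max()+.5]],0)[0,:2],4))
E
```

```text
time: 9.15
position: [0.5107, -0.2041, 0.2079]
tool_rot: [3.139, -0.085, -0.001]
ft_force: [0.2, -0.2, -0.2]
grip_width: 1.0
grip_force: 0.0
t 9.15 pos [ 510.7 -204.1  207.9] xang -3.09 down [-9.0e-04 -1.3e-03 -1.0e+00] q [ 0.62  0.13 -0.32  1.71  0.04  1.3  -1.33]
mm now-axes [  0.2  -5.  147.9] mm target-axes [ 1.000e-01 -4.800e+00  1.479e+02] turn deg [ 0.08  0.05 -0.39] F [ 0.2 -0.2 -0.2] M [0.05 0.08 0.03] grip 0.0 87.0
top 56 [0.45020065 0.21469006 0.09895293] [ 4.57198214 11.8577238 ] -10.1361448058603
side 39 [0.4474363  0.21119305 0.09324613] [ 4.89803304 11.88811098] -8.352022741390233
250 243 250 [ 0.4388 -0.192 ]
254 240 253 [ 0.4495 -0.2126]
258 242 252 [ 0.4638 -0.2097]
262 244 250 [ 0.4791 -0.2009]
266 243 249 [ 0.4936 -0.1979]
270 243 249 [ 0.5071 -0.2009]
274 243 249 [ 0.5206 -0.2039]
278 242 248 [ 0.5352 -0.2009]
282 242 248 [ 0.5487 -0.2039]
286 242 248 [ 0.5622 -0.2069]
290 241 247 [ 0.5771 -0.204 ]
294 241 247 [ 0.5906 -0.207 ]
298 241 247 [ 0.6041 -0.21  ]
302 242 246 [ 0.6192 -0.207 ]
306 242 246 [ 0.6327 -0.21  ]
310 241 245 [ 0.6479 -0.207 ]
```

View pics/c3.png

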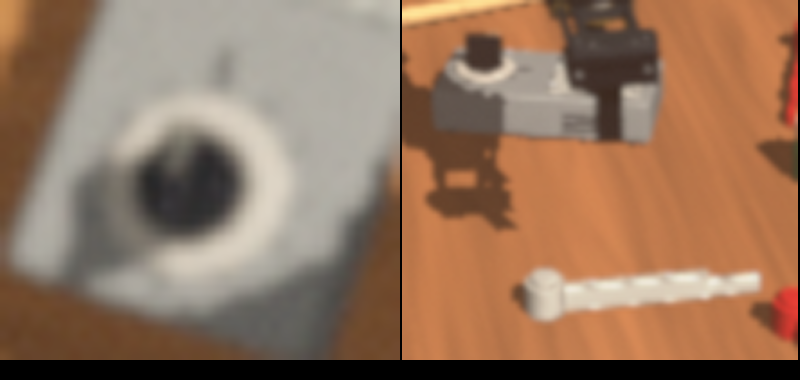

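The pointer is the pale streak near (178,158), on the side of the long mark at (225,70). The pads read -12°, which matches the mark. The stake is undisturbed. Now I'll go down to it.

```bash
python3 -m handwheel '[[0.07,0,-0.0055,0.024,0,0,0],[0.07,0,0,0.024,0,0,0],[0.07,0,0,0.024,0,0,0],[0.07,0,0,0.024,0,0,0],[0.07,0,0,0.024,0,0,0],[0.07,0,0,0.024,0,0,0],[0.07,0,0,0.024,0,0,0],[0.07,0,0,0.018,0,0,0],[0.07,0,0,0,0,0,0],[0.07,0,0,0,0,0,0]]'
python3 - <<'E'
from h import *
delta(.511,-.1985,.005,-3)
im,d=ctrl.get_image("side")
cv2.imwrite("pics/s4.png",cv2.resize(im[180:280,220:340],None,fx=6,fy=6,interpolation=cv2.INTER_CUBIC))
E
```

```text
time: 10.5
position: [0.5126, -0.1933, 0.0234]
tool_rot: [3.14, -0.072, 0.002]
ft_force: [-0.3, -0.6, -1.0]
grip_width: 0.806
grip_force: 0.0
t 10.50 pos [ 512.6 -193.3   23.4] xang -2.61 down [ 1.3e-03 -5.0e-04 -1.0e+00] q [ 0.59  0.31 -0.31  1.91  0.12  0.94 -1.4 ]
mm now-axes [-1.4  5.3 18.4] mm target-axes [-1.3  5.3 18.4] turn deg [ 0.02 -0.08  0.39] F [-0.3 -0.6 -1. ] M [ 0.09  0.03 -0.  ] grip 0.0 70.1
```

View pics/s4.png

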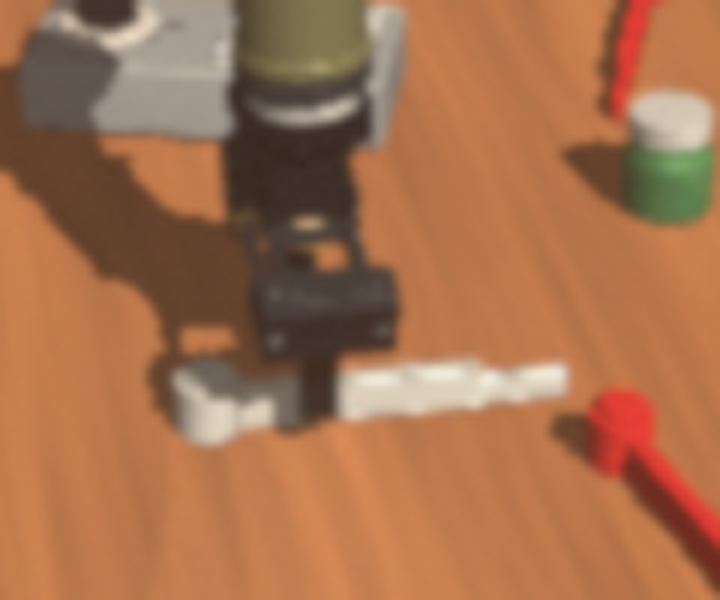

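The fingers straddle the bar at about (320,385) in the crop, roughly at the balance point. I'll lower further and check reading noise.

```bash
python3 -m handwheel '[[0.07,0,0,0.010,0,0,0],[0.07,0,0,0.004,0,0,0],[0.07,0,0,0,0,0,0]]'
python3 - <<'E'
from h import *
for i in range(5):
    delta(.511,-.1985,.005,-3); ctrl.get_image("side")
E
```

```text
time: 10.92
position: [0.5114, -0.1933, 0.008]
tool_rot: [-3.14, 0.072, 0.002]
ft_force: [-0.3, 0.2, -0.2]
grip_width: 0.804
grip_force: 0.0
t 10.93 pos [ 511.4 -193.3    8. ] xang -2.64 down [-1.e-03  3.e-04 -1.e+00] q [ 0.59  0.33 -0.31  1.92  0.13  0.91 -1.4 ]
mm now-axes [-0.2  5.2  3. ] mm target-axes [-0.1  5.2  3. ] turn deg [-0.02  0.06  0.36] F [-0.3  0.2 -0.2] M [0.07 0.03 0.03] grip 0.0 70.0
t 10.97 pos [ 511.6 -193.4    8.3] xang -2.65 down [-5.e-04  1.e-04 -1.e+00] q [ 0.59  0.33 -0.31  1.92  0.13  0.91 -1.4 ]
mm now-axes [-0.4  5.2  3.3] mm target-axes [-0.4  5.2  3.3] turn deg [-0.01  0.03  0.35] F [ 0.5 -0.9  0.4] M [-0.03  0.03 -0.05] grip 0.0 70.2
t 11.03 pos [ 511.8 -193.4    8.5] xang -2.64 down [-1.e-04  0.e+00 -1.e+00] q [ 0.59  0.33 -0.31  1.92  0.13  0.91 -1.4 ]
mm now-axes [-0.6  5.2  3.5] mm target-axes [-0.6  5.2  3.5] turn deg [-0.    0.    0.36] F [-0.7 -0.5  0.7] M [0.04 0.02 0.02] grip 0.0 70.0
t 11.07 pos [ 512.  -193.5    8.7] xang -2.64 down [ 2.e-04 -2.e-04 -1.e+00] q [ 0.59  0.33 -0.31  1.92  0.13  0.91 -1.4 ]
mm now-axes [-0.8  5.1  3.7] mm target-axes [-0.7  5.1  3.7] turn deg [ 0.01 -0.01  0.36] F [ 0.3  0.4 -0.6] M [0.04 0.01 0.01] grip 0.0 70.1
t 11.12 pos [ 512.  -193.5    8.7] xang -2.64 down [ 3.e-04 -2.e-04 -1.e+00] q [ 0.59  0.33 -0.31  1.92  0.13  0.91 -1.4 ]
mm now-axes [-0.8  5.1  3.7] mm target-axes [-0.8  5.1  3.7] turn deg [ 0.01 -0.02  0.36] F [-0.4  0.6  1. ] M [-0.   -0.02  0.  ] grip 0.0 69.8
```

```bash
python3 -m handwheel '[[0.07,-0.001,0.005,0.003,0,0,0],[0.07,0,0,0,0,0,0],[0,0,0,0,0,0,0],[0,0,0,0,0,0,0],[0,0,0,0,0,0,0],[0,0,0,0,0,0,0],[0,0,0,0,0,0,0],[0,0,0,0,0,0,0],[0,0,0,0,0,0,0]]' 20
python3 - <<'E'
from h import *
delta(.511,-.1985,.005,-3)
E
```

```text
time: 12.3
position: [0.5106, -0.1984, 0.0055]
tool_rot: [3.141, -0.073, -0.0]
ft_force: [-0.4, -0.1, 0.4]
grip_width: 0.134
grip_force: 20.0
t 12.30 pos [ 510.6 -198.4    5.5] xang -2.65 down [-0.e+00 -1.e-04 -1.e+00] q [ 0.59  0.34 -0.31  1.92  0.13  0.91 -1.4 ]
mm now-axes [0.4 0.  0.5] mm target-axes [0.4 0.  0.5] turn deg [0.01 0.   0.35] F [-0.4 -0.1  0.4] M [-0.03  0.   -0.1 ] grip 20.0 11.7
```

Gripped well centred, with almost no side force. Next is firmer grip, then a slow lift.

```bash
python3 -m handwheel '[[0,0,0,0,0,0,0],[0,0,0,0,0,0,0],[0,0,0,-0.01,0,0,0],[0,0,0,-0.015,0,0,0],[0,0,0,-0.015,0,0,0],[0,0,0,0,0,0,0],[0,0,0,0,0,0,0],[0,0,0,0,0,0,0],[0,0,0,0,0,0,0]]' 55
python3 - <<'E'
from h import *
delta(.511,-.1985,.22,-3)
im,d=ctrl.get_image("side")
cv2.imwrite("pics/s5.png",cv2.resize(im[180:280,220:340],None,fx=6,fy=6,interpolation=cv2.INTER_CUBIC))
E
```

```text
time: 13.42
position: [0.5102, -0.1982, 0.045]
tool_rot: [-3.14, 0.072, 0.002]
ft_force: [-0.3, 0.4, -6.3]
grip_width: 0.13
grip_force: 55.0
t 13.43 pos [ 510.2 -198.2   45. ] xang -2.64 down [-1.e-03  3.e-04 -1.e+00] q [ 0.6   0.28 -0.32  1.89  0.1   0.98 -1.38]
mm now-axes [   0.6    0.2 -175. ] mm target-axes [   0.8    0.3 -175. ] turn deg [-0.02  0.06  0.36] F [-0.3  0.4 -6.3] M [ 0.04 -0.05 -0.02] grip 55.0 11.3
```

View pics/s5.png

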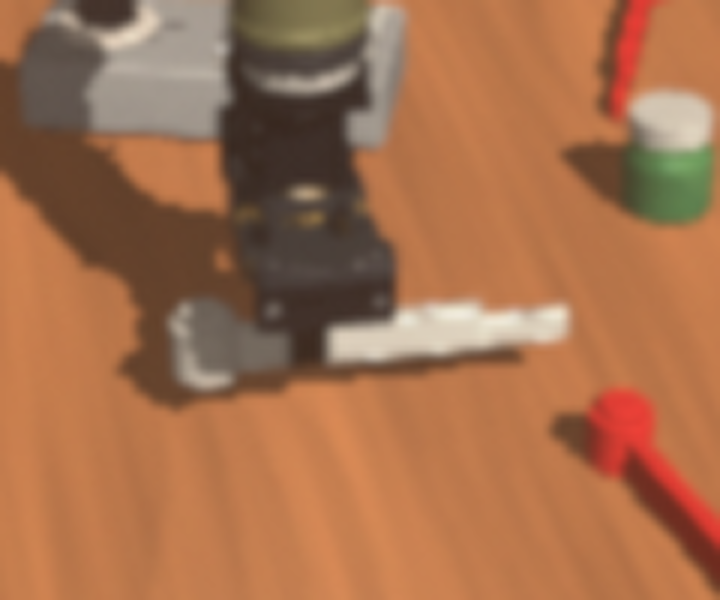

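The stake is lifted and level (6.3 N); its shadow is visible beneath it. I'll raise it, then turn it.

```bash
python3 -m handwheel '[[0,0,0,-0.02,0,0,0],[0,0,0,-0.03,0,0,0],[0,0,0,-0.03,0,0,0],[0,0,0,-0.03,0,0,0],[0,0,0,-0.03,0,0,0],[0,0,0,-0.015,0,0,0],[0,0,0,0,0,0,-6],[0,0,0,0,0,0,-6],[0,0,0,0,0,0,-6],[0,0,0,0,0,0,-6],[0,0,0,0,0,0,-6],[0,0,0,0,0,0,-6]]' 55
python3 -m handwheel '[[0,0,0,0,0,0,-6],[0,0,0,0,0,0,-6],[0,0,0,0,0,0,-6],[0,0,0,0,0,0,-6],[0,0,0,0,0,0,-6],[0,0,0,0,0,0,-6],[0,0,0,0,0,0,-0.5],[0,0,0,0,0,0,0],[0,0,0,0,0,0,0]]' 55
python3 - <<'E'
from h import *
delta(.579,.1701,.20,69.9)
E
```

```text
time: 14.98
position: [0.51, -0.1981, 0.1994]
tool_rot: [-3.007, -0.907, 0.002]
ft_force: [0.7, -0.4, -6.9]
grip_width: 0.133
grip_force: 55.0
time: 16.1
position: [0.5105, -0.1983, 0.2003]
tool_rot: [-2.576, -1.797, 0.0]
ft_force: [0.1, -0.6, -7.1]
grip_width: 0.136
grip_force: 55.0
t 16.10 pos [ 510.5 -198.3  200.3] xang 69.80 down [-4.e-04  1.e-04 -1.e+00] q [ 0.7   0.14 -0.41  1.73  0.06  1.29 -0.08]
mm now-axes [ 3.694e+02 -6.290e+01  3.000e-01] mm target-axes [ 3.695e+02 -6.230e+01  3.000e-01] turn deg [-0.02  0.   -0.1 ] F [ 0.1 -0.6 -7.1] M [-0.01 -0.04  0.01] grip 55.0 11.8
```

```bash
python3 -m handwheel '[[0,0.02,-0.0034,0,0,0,0],[0,0.038,-0.0064,0,0,0,0],[0,0.038,-0.0064,0,0,0,0],[0,0.038,-0.0064,0,0,0,0],[0,0.038,-0.0064,0,0,0,0],[0,0.038,-0.0064,0,0,0,0],[0,0.038,-0.0064,0,0,0,0],[0,0.038,-0.0064,0,0,0,0],[0,0.038,-0.0064,0,0,0,0],[0,0.03,-0.0051,0,0,0,0],[0,0.015,-0.0025,0,0,0,0],[0,0,0,0,0,0,0]]' 55
python3 -m handwheel '[[0,0,0,0,0,0,0],[0,0,0,0,0,0,0],[0,0,0,0,0,0,0],[0,0,0,0,0,0,0]]' 55
python3 - <<'E'
from h import *
delta(.579,.1701,.103,69.9)
im,d=ctrl.get_image("top");np.savez("t6.npz",im=im,d=d)
cv2.imwrite("pics/t6.png",cv2.resize(im[150:270,140:260],None,fx=5,fy=5,interpolation=cv2.INTER_CUBIC))
E
```

```text
time: 17.6
position: [0.5788, 0.1709, 0.2005]
tool_rot: [-2.573, -1.802, 0.0]
ft_force: [0.1, 0.0, -7.6]
grip_width: 0.135
grip_force: 55.0
time: 18.1
position: [0.5793, 0.169, 0.2006]
tool_rot: [2.576, 1.798, -0.0]
ft_force: [0.1, 0.8, -6.7]
grip_width: 0.131
grip_force: 55.0
t 18.10 pos [579.3 169.  200.6] xang 69.81 down [ 1.e-04 -3.e-04 -1.e+00] q [ 0.22  0.3  -0.66  1.58  0.19  1.32 -0.82]
mm now-axes [ 1.  -0.7 97.6] mm target-axes [ 0.9 -0.7 97.6] turn deg [ 0.01  0.01 -0.09] F [ 0.1  0.8 -6.7] M [-0.03 -0.05  0.05] grip 55.0 11.4
```

View pics/t6.png

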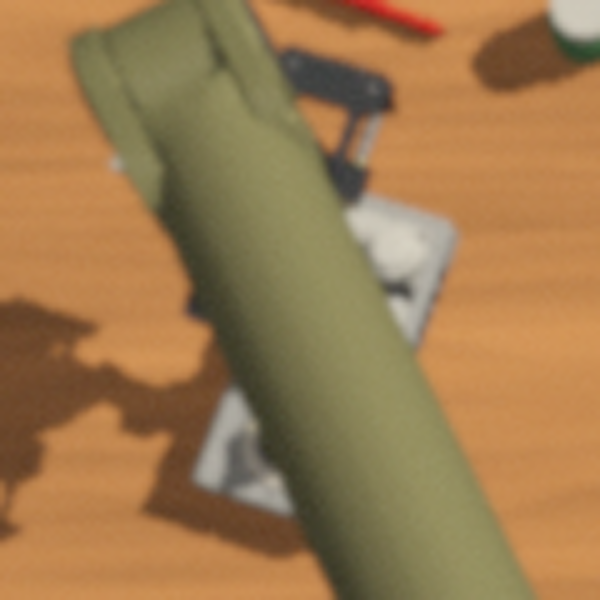

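From above the arm hides most of it, but the head shows at (400,245) and the tip at (118,163), either side of the slot line. I'll lower it and verify from the side.

```bash
python3 -m handwheel '[[0,0.001,-0.0007,0.01,0,0,-0.1],[0,0,0,0.017,0,0,0],[0,0,0,0.017,0,0,0],[0,0,0,0.017,0,0,0],[0,0,0,0.017,0,0,0],[0,0,0,0.012,0,0,0],[0,0,0,0.0065,0,0,0],[0,0,0,0,0,0,0],[0,0,0,0,0,0,0],[0,0,0,0,0,0,0],[0,0,0,0,0,0,0],[0,0,0,0,0,0,0]]' 55
python3 - <<'E'
from h import *
delta(.579,.1701,.103,69.9)
M=[];F=[]
for i in range(8):
    im,d=ctrl.get_image("side");s=ctrl.get_state();M.append(s["torque"]);F.append(s["ft_force"])
print("M",np.mean(M,0),"F",np.mean(F,0))
t,_=ctrl.get_image("top")
a=cv2.resize(im[130:220,200:320],None,fx=5,fy=5,interpolation=cv2.INTER_CUBIC)
# expected points of held stake (underside z=.0975): head axis top, tip top
u=np.array([np.cos(np.radians(69.9)),np.sin(np.radians(69.9)),0]);b=np.array([.579,.1701,.0975])
X=np.array([b-.056*u+[0,0,.04],b+.152*u+[0,0,.018],b+[0,0,.0]])
print("exp side",proj("side",X).round(1).tolist(),"crop",((proj("side",X)-[200,130])*5).round().tolist(),"exp top",proj("top",X).round(1).tolist())
c=cv2.resize(t[175:215,150:230],None,fx=5,fy=5)
o=np.zeros((450,600,3),np.uint8);o[:]=a;cv2.imwrite("pics/s7.png",o);
o=np.vstack([a,cv2.copyMakeBorder(c[50:200],0,0,0,200,cv2.BORDER_CONSTANT)]);cv2.imwrite("pics/s8.png",o);print(o.shape)
E
```

```text
time: 19.65
position: [0.5791, 0.1707, 0.1042]
tool_rot: [2.574, 1.801, 0.0]
ft_force: [-0.4, 0.5, -5.8]
grip_width: 0.131
grip_force: 55.0
t 19.65 pos [579.1 170.7 104.2] xang 69.96 down [ 3.e-04 -1.e-04 -1.e+00] q [ 0.19  0.38 -0.64  1.69  0.24  1.15 -0.86]
mm now-axes [-0.6  0.1  1.2] mm target-axes [-0.6  0.1  1.2] turn deg [ 0.02 -0.    0.06] F [-0.4  0.5 -5.8] M [ 0.02 -0.08  0.  ] grip 55.0 11.4
M [-0.01958489 -0.06491617 -0.00641012] F [-0.06099659 -0.15522037 -7.11265491]
exp side [[267.4, 173.5], [275.6, 157.9], [270.0, 176.7]] crop [[337.0, 218.0], [378.0, 139.0], [350.0, 233.0]] exp top [[220.7, 205.3], [168.3, 188.9], [208.0, 202.7]]
(600, 600, 3)
```

View pics/s8.png

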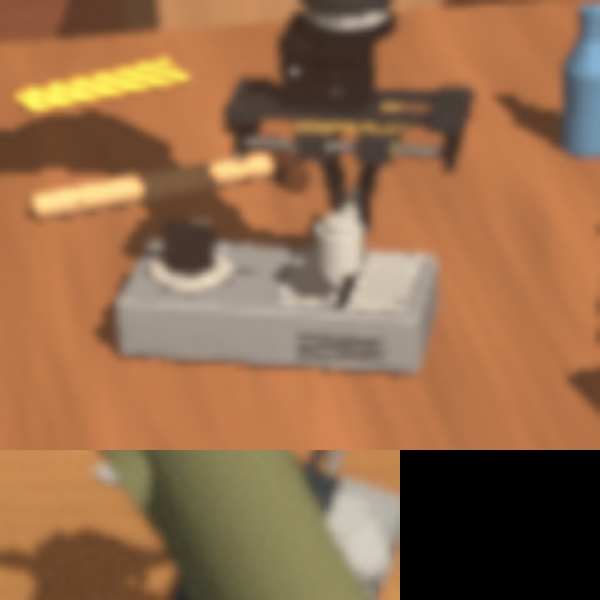

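The head top appears at (338,220), against an expected (337,218). The stake sits level over the slot, clear of the machine, and the dial's grip and the mallet are undisturbed. Handing in.

```bash
python3 -c "
from h import *
delta(.579,.1701,.103,69.9)
print(ctrl.close_job())"
```

```text
t 20.10 pos [579.  170.7 104. ] xang 69.96 down [-0.e+00 -1.e-04 -1.e+00] q [ 0.19  0.38 -0.64  1.69  0.24  1.15 -0.86]
mm now-axes [-0.5  0.2  1. ] mm target-axes [-0.5  0.2  1. ] turn deg [-0.    0.01  0.06] F [ 0.1  0.5 -6.2] M [-0.04 -0.08 -0.02] grip 55.0 11.7
the job is handed in; nothing more can be done
None
```

I handed the job in at 20.1 s (verdict not shown), with the dial turned to the long thick mark (3.0 rad, by the pad angle) and the steel stake held still and level, in line with the slot, its underside about 4 cm above the middle of the pole plates.

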